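# Feed an offcut through the spring flap of the scrap bin

## Robot

A 6-joint arm with a two-finger parallel gripper is mounted at the origin on a cart in front of the work surface, level with it; the furniture and walls round the work are solid. World frame = base frame: x ahead of the robot, y to its left, z up, the work surface at z = 0. Lengths are in m, angles in rad, forces in N, time in s.
With the tool pointing down it reaches from about 0.4 to 0.925 m from the base axis. Payload 3.4 kg.
Tool frame: the origin (TCP) lies between the finger pads; the fingertips stand 14 mm ahead of it and the grasp point (between the pads) lies 5 mm behind it; z points along the fingers, y is the line along which they close (so a half turn about z gives the same grasp; the last joint's range is limited). The gripper opens to 85 mm and grips with 20 to 120 N. Pads are 22 mm wide; open, the fingers measure 114 mm over their backs; the gripper's body (76 mm by 85 mm) begins 54 mm behind the grasp point. The pads swing forward as they close: fully open they stand 13 mm farther back than shut.
Start: joints at [-0.073, 0.307, 1.506, -0, 1.328, -0.073], TCP at [0.575, -0, 0.245] pointing down, gripper open.
Joint ranges: [-3.12, 3.12], [-1.05, 2.28], [0.14, 2.33], [-1.42, 4.57], [0.1, 2.73], [-2.68, 2.68]. Speed limits (rad/s): [2.57, 2.57, 3.14, 3.14, 3.14, 3.14].

## Interface

Orientations are given as a unit quaternion [x, y, z, w].
In Python, from bench import * gives the robot as it stands. The module is installed in compiled form; this text tells all that it offers.
- The arm moves only by the tool servo_tool, never from a script. Its argument "increments" is a list of rows, each a list of 2 entries, a list of its own where there are three numbers: the shift along the tool's x, y, z in mm, then the turn about the tool's z in degrees. In form: [[[dx, dy, dz], twist], ...]. A call has 1 to 5 rows; each row shifts and turns the commanded pose from where the row before left it, along the tool's axes as they then stand; what a row does not reach is not made up. A row lasts 1/8 s, in which the tool goes at most 62.5 mm and 10.7 degrees, less where a joint would pass 70% of its speed; a pose out of reach is approached as far as the arm can. A call with a gripper value outside its range is refused whole. "gripper" is the opening, from -1 (shut) to 1 (fully open), set as the call begins (left out, the last holds). The fingers move at their own pace and stop on an object; the grip force is fixed at half the most. Time passes only in rows, so rows that do not move let the fingers close. It gives the time, the measured TCP pose, the force, the opening and the grip force at its end, in the units of the state.
- state(): the state, without advancing time (a new reading comes with each control period).
- snapshot(name): name is "scene" or "side" or "wrist"; returns (picture, depth): 400x640x3 uint8, red, green, blue; 400x640 float32, m along the optical axis (not along the pixel's ray), 0 where there is no reading.
- camera_params(name): a dict with "fx", "fy", "cx", "cy" (pixels), "R" (3x3) and "t" (3): a world point X has camera coordinates R X + t; the wrist camera has in their place "mount" (4x4, takes a point from camera to tool coordinates, whose origin is the TCP and whose axes are the flange's). Camera axes: x right, y down, z forward; pixel columns grow to the right and rows downward; lengths in m; the calibration is good to about 2 mm. A picture is of the moment at which its call begins: read the wrist's pose just before it. camera_params takes no time and is no camera call.
- close_job(): hands the job in; it is judged then, once.
The state is a dict: "time_s": time; "qpos": joint angles; "joint_velocities": joint speeds; "tau": joint torques, N m; "tool_pos": TCP position; "eef_rot": TCP orientation; "ft_force": force on the tool from outside, world axes, zero at the start; "wrist_torque": the same for the moment, N m; "gripper_width": finger opening in m; "grip_force": force on a finger pad.
Only numpy, scipy, OpenCV 4.12 (cv2) and the standard library are available. Lean on these libraries where they do the work, as an engineer would, in place of code of your own. Each camera call takes 0.05 s, during which the arm holds its last target. There are 200 camera calls.

## Task

A flat pine offcut lies across the slotted loading ledge of the plywood scrap bin, next to the bin's self-closing flap. With the gripper straddling the offcut, push the flap well down with one finger and hold it there while the other finger pushes the offcut along the ledge until it drops into the bin; keep the flap down until it has dropped, then come away so that the flap springs shut. Only push: do not pinch or lift the offcut, and leave the other things on the bench where they are.

Things in the scene. Friction and masses are not known exactly. Their poses are not given: they have to be found in the camera images.
- bin: Plywood bin fixed to the bench, 240 x 160 mm. Origin on the bench below the middle of the ledge's inner edge. x points level from the ledge over the mouth (the direction to push), y left, z up. Ledge at x -105 to 0, mouth x 0 to 125, y -70 to 70 mm. Side cheeks (y 70 to 80 either side) rise to z 142 mm, back wall to 130; inside, x -40 to 125 (it reaches under the ledge), floor at z 8 mm.
- ledge_edge (a point): Middle of the ledge's inner edge, on its top (130 mm above the bench). The level ledge is two 12 mm thick prongs, at y 25 to 70 mm either side; the slot between them, 50 mm wide, is open to the front, down to the bench and, by a notch in the bin's front wall (x -50 to -40, 60 mm deep from the ledge top), into the mouth: a finger behind the offcut can reach down and go on into the mouth.
- flap (a joint): Wooden flap over the mouth, 110 x 132 x 6 mm, hinged along y at its far edge (bin x 118, z 125.5 mm). Its free edge is 4 mm past the ledge edge, its top 1.5 mm below the ledge top. 0 = closed, level; up to 1.3 rad as the free edge swings down into the bin. A spring shuts it: net 0.1 N m closed, 0.2 N m fully open (1 to 5 N at a finger). The offcut's weight does not open it.
- flap_edge (a point): Middle of the flap's free edge, on its top face; moves with the flap.
- offcut: Flat pine offcut, 30 x 90 x 18 mm, 20 to 40 g, lying across the two prongs, its 90 mm length along bin y and its 30 mm width along the push. Origin at the centre of its underside; x along the width, y along the length, z up. Starts with its side towards the mouth about 5 to 15 mm short of the ledge edge, up to 10 mm off the middle line and slightly turned.
- short_block: Bystander: pine block 38 x 62 x 30 mm on the bench to the right of the ledge; origin at the centre of its underside.
- turned_foot: Bystander: small dark turned wooden foot, 25 mm wide, 38 mm high, standing to the left of the ledge; origin at the centre of its underside.
- pencil: Bystander: red pencil 160 mm long, 12 mm thick, lying on the bench in front of the bin; origin at the centre of its underside.
There are look-alikes about, which are no part of the job. Leave any yellow look-alike of the offcut alone.

How it is judged:
By the outcome, as a careful person would: the job done as asked, in the order asked, and still so for the second after the job is handed in, with the robot touching nothing.
It also fails if it takes over 29 s, if anything falls off the work surface, if the arm or the gripper's body presses on something with over 40 N, if the wrist force passes 120 N, or if a joint passes its speed limit or range.

## Working session

There is one attempt and no reset: what is moved stays moved. The work goes in short steps, Python scripts to look and compute and a tool call to move; the robot and the scene stay as the last step left them, time stands still between calls to the robot, and variables do not carry over. Pictures are saved under pics/ and viewed, at most 10 in all, crops included, and the job is handed in when it is done.

Besides the shell and the picture viewer there is one more tool, called after "Emit:" as name(argument=value, ...) on one line, values as JSON. servo_tool: Moves the arm, as the interface text tells. Its arguments: {"type":"object","properties":{"increments":{"type":"array","items":{"type":"array"}},"gripper":{"type":"number"}},"required":["increments"]}

```bash
mkdir -p pics
python3 - <<'E'
from bench import *
import cv2,numpy as np
s=state();print(s['time_s'],s['tool_pos'],s['eef_rot'],s['gripper_width'],s['ft_force'])
a=[]
for n in ["scene","side","wrist"]:
    p,d=snapshot(n);np.savez(f'{n}0.npz',p=p,d=d);a.append(p)
    c=camera_params(n);print(n,{k:np.round(v,4).tolist() for k,v in c.items()})
cv2.imwrite('pics/a.png',a[0][:,:,::-1]);cv2.imwrite('pics/c.png',a[2][:,:,::-1]);cv2.imwrite('pics/b.png',a[1][:,:,::-1])
E
```

```text
0.0 [5.74329101e-01 2.68955557e-05 2.44401674e-01] [ 7.07106848e-01  7.07105995e-01 -6.50724409e-04 -7.70383994e-04] 0.08540654943526807 [ 0.10401865  0.41356768 -0.50128116]
scene {'fx': 413.6313, 'fy': 413.6313, 'cx': 329.2296, 'cy': 197.336, 'R': [[-0.637, -0.7706, 0.0198], [-0.5443, 0.4314, -0.7194], [0.5458, -0.4691, -0.6943]], 't': [0.3746, 0.3482, 0.6625]}
side {'fx': 471.8063, 'fy': 471.8063, 'cx': 326.6681, 'cy': 192.6514, 'R': [[0.9428, 0.3333, 0.0031], [0.2592, -0.7275, -0.6352], [-0.2095, 0.5997, -0.7723]], 't': [-0.526, -0.0547, 1.0301]}
wrist {'fx': 350.5632, 'fy': 350.5632, 'cx': 326.3709, 'cy': 201.0206, 'mount': [[0.0003, -0.9648, -0.2631, 0.0657], [1.0, 0.0002, 0.0005, -0.0002], [-0.0004, -0.2631, 0.9648, -0.1281], [0.0, 0.0, 0.0, 1.0]]}
```

View pics/a.png

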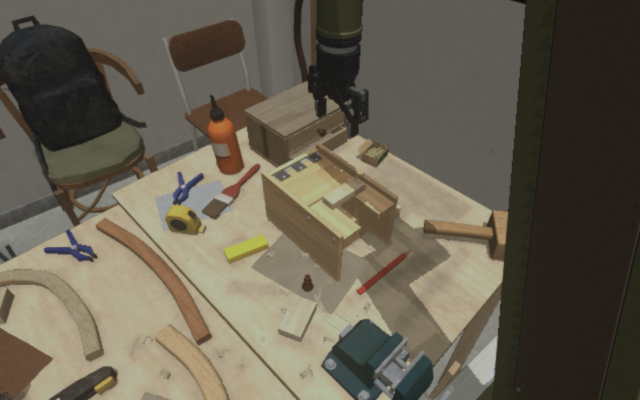

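View pics/c.png

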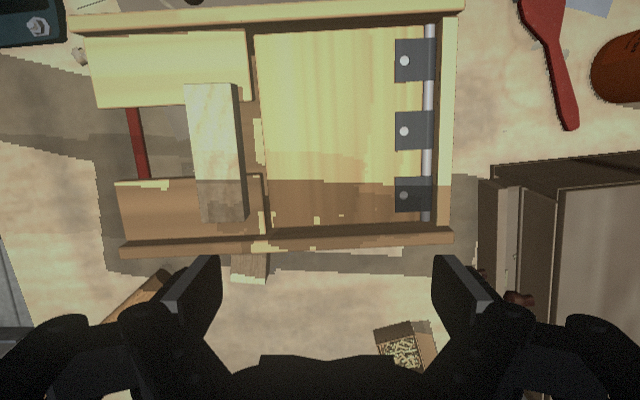

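The wrist view shows the bin with its mouth and flap to the right (u 255–430). The offcut lies at about (215,150) across the two prongs, and bin x runs roughly along image right, i.e. tool +y.

```bash
cat > h.py <<'E'
from bench import *
import cv2,numpy as np
from scipy.spatial.transform import Rotation as Ro
def wristcam(s):
    c=camera_params("wrist");M=np.array(c['mount']);R=Ro.from_quat(s['eef_rot']).as_matrix()
    return c,R@M[:3,:3],R@M[:3,3]+np.array(s['tool_pos'])
def cloud(c,R,t,d):
    v,u=np.mgrid[:400,:640]
    return np.stack([(u-c['cx'])/c['fx']*d,(v-c['cy'])/c['fy']*d,d],-1)@R.T+t
def ray(c,R,t,uv,z):
    r=R@np.array([(uv[0]-c['cx'])/c['fx'],(uv[1]-c['cy'])/c['fy'],1]);return t+r*(z-t[2])/r[2]
def rect(P,m,k=3):
    m=cv2.morphologyEx(m.astype('uint8'),cv2.MORPH_OPEN,np.ones((k,k)))
    n,l,st,_=cv2.connectedComponentsWithStats(m);i=1+np.argmax(st[1:,4])
    q=P[l==i];return cv2.minAreaRect((q[:,:2]*1000).astype('float32')),np.median(q[:,2]),l==i
E
python3 - <<'E'
from h import *
s=state();c,R,t=wristcam(s)
f=np.load('wrist0.npz');P=cloud(c,R,t,f['d']);z=P[:,:,2]
ok=f['d']>0
print(rect(P,ok&(z>.115)&(z<.155)))
r=rect(P,ok&(z>.1435)&(z<.16));print(r[:2])
v,u=np.mgrid[:400,:640]
for nm,(a,b) in dict(flap=(330,100),ledT=(130,70),ledB=(150,210),off=(215,120),cheekB=(300,235),cheekT=(300,18)).items(): print(nm,P[b,a].round(4))
for uv in [(75,15),(463,8),(122,250),(453,238)]: print(uv,ray(c,R,t,uv,.142).round(4))
for uv in [(184,84),(236,84),(198,222),(243,222)]: print('off',uv,ray(c,R,t,uv,.148).round(4))
for uv in [(247,100),(262,176)]: print('ledge edge',uv,ray(c,R,t,uv,.13).round(4))
E
```

```text
(((540.63525390625, 44.50938034057617), (241.31800842285156, 160.20269775390625), 3.0536961555480957), np.float64(0.12931743540553364), array([[False, False, False, ..., False, False, False],
       [False, False, False, ..., False, False, False],
       [False, False, False, ..., False, False, False],
       ...,
       [False, False, False, ..., False, False, False],
       [False, False, False, ..., False, False, False],
       [False, False, False, ..., False, False, False]], shape=(400, 640)))
(((502.5467529296875, 33.78034973144531), (30.642425537109375, 90.39424896240234), 2.3045132160186768), np.float64(0.14774510965316678))
flap [0.5766 0.0692 0.1283]
ledT [0.4455 0.0881 0.1287]
ledB [ 0.4471 -0.007   0.1308]
off [0.5039 0.0568 0.1459]
cheekB [ 0.5551 -0.0252  0.1333]
cheekT [0.5584 0.1162 0.1417]
(75, 15) [0.4243 0.1177 0.142 ]
(463, 8) [0.6552 0.1215 0.142 ]
(122, 250) [ 0.4292 -0.0333  0.142 ]
(453, 238) [ 0.6631 -0.024   0.142 ]
off (184, 84) [0.4875 0.0783 0.148 ]
off (236, 84) [0.5192 0.0783 0.148 ]
off (198, 222) [ 0.4875 -0.0103  0.148 ]
off (243, 222) [ 0.5179 -0.0103  0.148 ]
ledge edge (247, 100) [0.5214 0.0692 0.13  ]
ledge edge (262, 176) [0.5289 0.0178 0.13  ]
```

View pics/b.png

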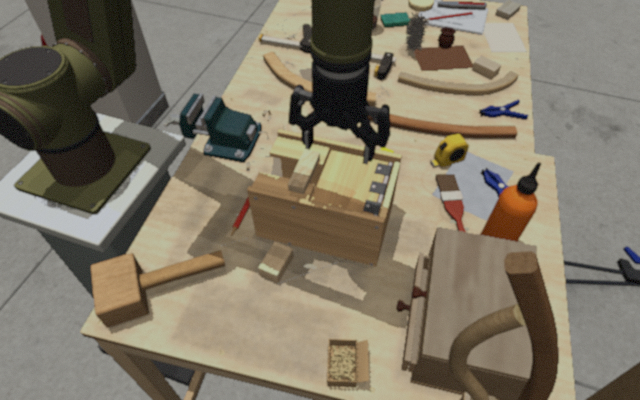

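The side view (300,165) confirms the layout: nothing tall stands over the mouth or ledge, and the short block is clear of the path. Bin yaw is 3.05° and the bin origin is about (525.6, 43.7). The offcut is at bin (-23.6, -8.7). Next I'll measure the open fingertip geometry and the target.

Run:
```python
from h import *
s=state();c,R,t=wristcam(s)
f=np.load('wrist0.npz');P=cloud(c,R,t,f['d'])
T=Ro.from_quat(s['eef_rot']).as_matrix()
Q=(P-np.array(s['tool_pos']))@T*1000
g=(f['d']>0)&(f['d']<.25)&(Q[:,:,2]<30)
for sg in (-1,1):
    q=Q[g&(sg*Q[:,:,1]>30)&(sg*Q[:,:,1]<70)&(abs(Q[:,:,0])<25)]
    print(sg,len(q));print(np.percentile(q,[0.5,5,50,95,99.5],axis=0).round(1))
    e=q[q[:,2]>np.percentile(q[:,2],95)];print('tip',e.mean(0).round(1),e.min(0).round(1),e.max(0).round(1))
a=np.radians(3.05);B=np.array([525.6,43.7])
for b in [(0,-7),(-3,-7)]:
    w=B+np.array([[np.cos(a),-np.sin(a)],[np.sin(a),np.cos(a)]])@b
    d=np.r_[w,0]-np.r_[np.array(s['tool_pos'][:2])*1000,0];print(b,w,(T.T@d).round(1))
print(T.round(4))
```

```text
-1 16694
[[-10.8 -69.6 -74.7]
 [ -6.2 -67.4 -70.6]
 [  9.9 -53.9 -52.7]
 [ 16.2 -32.6 -11.9]
 [ 16.9 -30.3  -1.3]]
tip [  2.2 -44.4  -6.5] [-12.3 -57.  -11.9] [ 10.9 -42.2   1.9]
1 16152
[[-10.9  30.3 -74.5]
 [ -6.3  32.6 -69.8]
 [  9.7  53.3 -52.5]
 [ 16.3  67.  -11.7]
 [ 16.9  69.6  -1.2]]
tip [ 2.2 44.2 -6.3] [-12.   42.  -11.7] [10.7 56.5  1.9]
(0, -7) [525.97245183  36.70991562] [ 36.7 -48.5   0.1]
(-3, -7) [522.97670139  36.55029341] [ 36.5 -51.5   0.1]
[[ 0.0e+00  1.0e+00 -1.6e-03]
 [ 1.0e+00 -0.0e+00  1.0e-04]
 [ 1.0e-04 -1.6e-03 -1.0e+00]]
```

Emit:
servo_tool(increments=[[[0,0,0],-3.0],[[20,-24,0],0],[[19,-23.5,0],0],[[0,0,40],0],[[0,0,35],0]], gripper=1)

```text
time_s: 0.78
tool_pos: [0.5252, 0.0368, 0.1697]
eef_rot: [0.688, 0.726, 0.0, 0.0]
ft_force: [-0.4, 0.9, -0.9]
gripper_width: 0.0854
grip_force: 0.0
```

Emit:
servo_tool(increments=[[[0,0,0],0],[[0,0,0],0]])

```text
time_s: 1.02
tool_pos: [0.5263, 0.0364, 0.1711]
eef_rot: [0.688, 0.725, 0.0, 0.0]
ft_force: [0.8, -0.1, 0.4]
gripper_width: 0.0854
grip_force: 0.0
```

```bash
cat > look.py <<'E'
from h import *
import sys
s=state();c,R,t=wristcam(s);p,d=snapshot("wrist");p2,d2=snapshot("side")
n=sys.argv[1];cv2.imwrite(f'pics/{n}.png',np.vstack([p,cv2.resize(p2[100:280,180:468],(640,400))])[:,:,::-1][::1,::1] if 0 else np.hstack([cv2.resize(p,(400,250)),cv2.resize(p2[110:260,200:440],(400,250))])[:,:,::-1])
T=Ro.from_quat(s['eef_rot']).as_matrix();a=np.radians(3.05);B=np.array([525.6,43.7])
Rb=np.array([[np.cos(a),-np.sin(a)],[np.sin(a),np.cos(a)]])
b=(np.array(s['tool_pos'][:2])*1000-B)@Rb
print('t',s['time_s'],'tcp in bin',b.round(1),'z',s['tool_pos'][2],'yaw',np.degrees(np.arctan2(T[1,1],T[0,1])).round(2),'F',np.round(s['ft_force'],1))
P=cloud(c,R,t,d);z=P[:,:,2];Pb=(P[:,:,:2]*1000-B)@Rb;x,y=Pb[:,:,0],Pb[:,:,1]
m=(d>0)&(z>.141)&(z<.153)&(abs(y)<65)&(x<60)&(x>-100)
if m.sum()>300:
    r=rect(np.dstack([Pb/1000,z]),m);print('offcut',r[0],r[1])
E
python3 look.py d
```

```text
t 1.025 tcp in bin [ 0.3 -7.4] z 0.17109677955808028 yaw 3.0 F [ 0.8 -0.1  0.4]
offcut ((-23.918445587158203, -8.467830657958984), (90.43912506103516, 30.16982650756836), 89.18134307861328) 0.1476635837261548
```

View pics/d.png

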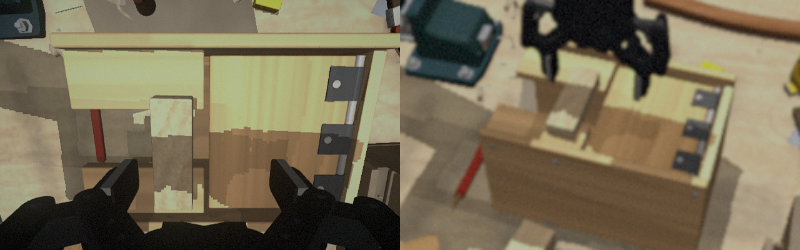

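The offcut is at x -24, y -8.5 and nearly square to the push. The fingers (wrist crop about (120,185) and (285,185)) straddle it. Now I descend: the front finger onto the flap, the rear finger into the slot.

Emit:
servo_tool(increments=[[[0,-1.5,12],0],[[0,0,12],0],[[0,0,12],0],[[0,0,0],0]])

```text
time_s: 1.62
tool_pos: [0.5229, 0.0364, 0.1328]
eef_rot: [0.688, 0.725, -0.001, -0.001]
ft_force: [0.1, -1.3, 0.5]
gripper_width: 0.0854
grip_force: 0.0
```

Emit:
servo_tool(increments=[[[0,0,10],0],[[0,0,10],0],[[0,0,10],0],[[0,0,0],0],[[0,0,0],0]])

```text
time_s: 2.25
tool_pos: [0.5232, 0.0363, 0.104]
eef_rot: [0.688, 0.725, -0.001, -0.001]
ft_force: [-1.2, -0.1, 0.7]
gripper_width: 0.0852
grip_force: 0.8
```

```bash
python3 look.py e
```

```text
t 2.25 tcp in bin [-2.8 -7.2] z 0.10402098672958045 yaw 3.0 F [-1.2 -0.1  0.7]
offcut ((-23.611724853515625, 9.985584259033203), (54.2295036315918, 30.153799057006836), 89.10679626464844) 0.1475548358524932
```

View pics/e.png

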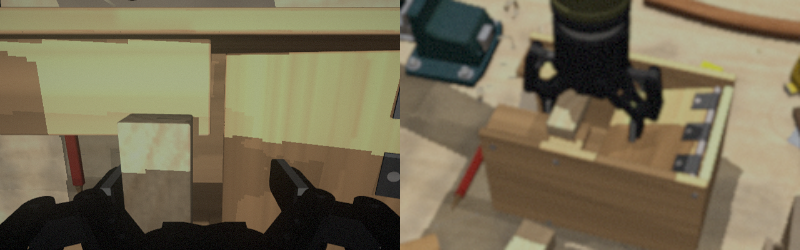

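The flap is pressed down by the front finger and the offcut hasn't moved. I push along bin x.

Emit:
servo_tool(increments=[[[0,5,0],0],[[0,5,0],0],[[0,5,0],0],[[0,5,0],0],[[0,5,0],0]])

```text
time_s: 2.98
tool_pos: [0.5487, 0.0377, 0.1042]
eef_rot: [0.688, 0.725, -0.0, -0.0]
ft_force: [-4.6, -0.1, 3.1]
gripper_width: 0.0851
grip_force: 1.5
```

Emit:
servo_tool(increments=[[[0,4,0],0],[[0,4,0],0],[[0,4,0],0],[[0,0,0],0],[[0,0,0],0]])

```text
time_s: 3.6
tool_pos: [0.5613, 0.0383, 0.1042]
eef_rot: [0.688, 0.725, 0.0, 0.0]
ft_force: [-3.8, -0.3, 2.8]
gripper_width: 0.0854
grip_force: 1.8
```

```bash
python3 look.py f
```

```text
t 3.6 tcp in bin [35.3 -7.3] z 0.10422817853150325 yaw 3.0 F [-3.8 -0.3  2.8]
offcut ((-17.61557388305664, 2.0649425983428955), (27.589460372924805, 8.418634414672852), 0.1288800686597824) 0.1493793608037851
```

View pics/f.png

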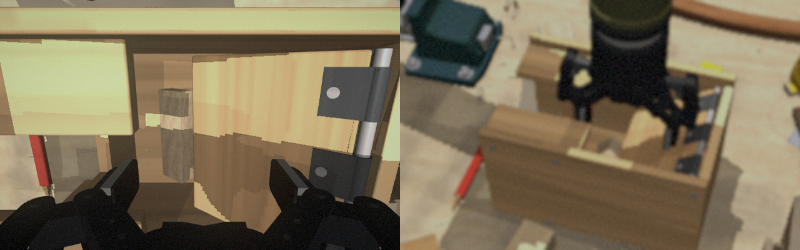

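The offcut appears to be in the bin, at wrist-crop (175,135) between ledge and flap. I check its height before releasing.

Run:
```python
from h import *
s=state();c,R,t=wristcam(s);p,d=snapshot("wrist");P=cloud(c,R,t,d)
a=np.radians(3.05);Rb=np.array([[np.cos(a),-np.sin(a)],[np.sin(a),np.cos(a)]])
for u,v in [(255,148),(262,150),(300,150),(270,190),(300,190),(270,240),(300,240),(262,280),(300,285),(320,150),(320,240),(240,200),(225,280)]:
    q=P[v,u];print((u,v),((q[:2]*1000-[525.6,43.7])@Rb).round(),(q[2]*1000).round())
```

```text
(255, 148) [-7. 34.] 24.0
(262, 150) [-2. 34.] 29.0
(300, 150) [20. 34.] 32.0
(270, 190) [ 3. 12.] 36.0
(300, 190) [20. 11.] 32.0
(270, 240) [  1. -20.] 34.0
(300, 240) [ 19. -21.] 33.0
(262, 280) [ -7. -53.] 23.0
(300, 285) [ 19. -51.] 34.0
(320, 150) [32. 38.] 64.0
(320, 240) [32. -8.] 64.0
(240, 200) [-22.  -2.] 7.0
(225, 280) [-37. -61.] 8.0
```

The offcut lies at the bin floor (top at about z 34), clear of the flap's swing. I retract straight up.

Emit:
servo_tool(increments=[[[0,0,-15],0],[[0,0,-25],0],[[0,0,-30],0],[[0,0,-30],0],[[0,0,-30],0]])

```text
time_s: 4.38
tool_pos: [0.5629, 0.0383, 0.237]
eef_rot: [0.688, 0.725, 0.002, 0.002]
ft_force: [0.8, -0.0, 0.5]
gripper_width: 0.0854
grip_force: 0.0
```

Emit:
servo_tool(increments=[[[0,0,0],0],[[0,0,0],0],[[0,0,0],0],[[0,0,0],0]])

```text
time_s: 4.88
tool_pos: [0.5605, 0.0383, 0.2332]
eef_rot: [0.688, 0.725, -0.001, -0.001]
ft_force: [0.4, 0.2, -0.1]
gripper_width: 0.0854
grip_force: 0.0
```

```bash
python3 look.py g
```

```text
t 4.875 tcp in bin [34.5 -7.3] z 0.23320995450390303 yaw 3.0 F [ 0.4  0.2 -0.1]
```

View pics/g.png

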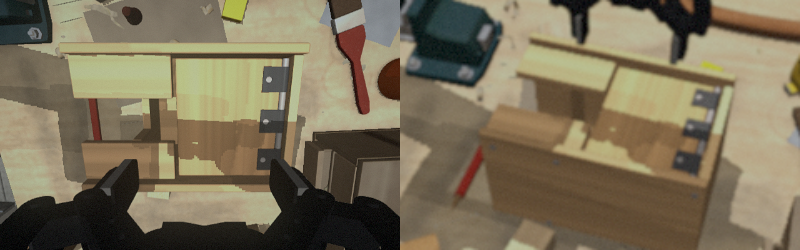

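The ledge is empty, the flap is closed level (wrist crop 175–290, 60–175), and the bystanders are where they were.

```bash
python3 -c "
from bench import *
print(close_job())"
```

```text
the job is handed in; nothing more can be done
None
```

The job is handed in at about 4.9 s: the offcut was pushed off the ledge into the bin with the flap held down, the flap sprang shut when the gripper lifted away, and the other things on the bench look undisturbed.

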